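# Lock the drilling template onto the sloped jig by its keyhole

### The job

Pick up the blue drilling template by its handle, press the large end of its keyhole over the mushroom stud on the sloped jig, then slide it down the slope until the stud is fully home in the narrow end, and let go so that it stays locked flat under the stud head. The stud has been clamped somewhere along its cross track and not measured, so feel for it gently: never push or jam the template hard against the jig or stud (60 N at the very most), and leave everything else on the bench as it is.

Things in the scene. Friction and masses are not known exactly. Their poses are not given: they have to be found in the camera images.
- handle (a point): Centre of the template's black bridge handle: a bar along x 110 mm long, 14 mm wide (y), 20 mm high, on two 14 mm square posts at x = +48 and -48 mm; 24 mm of open height below the bar. This point is 40 mm above the plate's underside, over the plate's centre. Axes: x along the bar, y across it, z up out of the plate.
- template: Loose template: flat blue plastic plate 140 (x) x 100 (y) x 6 mm with the bridge handle, about 0.3 kg, lying flat on the bench at the start, handle up. Origin: centre of its underside, axes as the handle's. A keyhole goes through it under the bar. Six brass drill bushes are look only.
- keyhole_large (a point): Centre of the keyhole's large end, on the plate's underside: x = -12 mm, y = 0 in template axes. An eight-sided through hole 24 mm across; 45 degree flanks lead from it into a slot 13 mm wide that runs towards template +x.
- keyhole_home (a point): Where the stud's axis stands when fully home against the closed end of the slot: x = +12 mm, y = 0 in template axes, on the plate's underside. It is 24 mm from the centre of the large end.
- jig: Fixed plywood jig with a bed that slopes up at 20 degrees, and its stud and pins; footprint 210 x 160 mm, about 105 mm high at the back. Origin on the bench under its centre; x is level, below the up-slope direction.
- bed_mid (a point): Middle of the sloped bed's surface (bed 220 mm in x, 160 mm in y), 67 mm above the bench. Axes: x straight up the slope, y across it, z square out of the bed. Fit with the handle centre at x = +12 mm and template axes along the bed's; then slide to -x. Home: handle centre at x = -12 mm, at the stud's y, about 43 mm above the bed.
- track_mid (a point): Point 13.5 mm above bed_mid, same axes. The aluminium T-track runs along y below it. The brass mushroom stud stands on it at bed x = 0 and at an UNMEASURED y anywhere from -18 to +18 mm, clamped fast: shaft 10 mm diameter; head 20 mm diameter, flat top 13.5 mm and underside 9.5 mm above the bed.
- pins_mid (a point): Point 5 mm above bed_mid, level with the tops of four steel spring pins (8 mm diameter, at bed x = +-44, y = +-25 mm). Together they push up with about 3 N at first touch, 11 N when flush with the bed. The template slides only while its underside is under 3.5 mm from the bed; let go, the pins hold it up against the head.
- sander: bystander: blue palm sander with a red pad, 124 mm across, 100 mm high; origin at the centre of its underside
- glue: bystander: yellow glue bottle, 54 mm across, 140 mm high; origin at the centre of its underside
- mug: bystander: blue mug, 80 mm across, 90 mm high; origin at the centre of its underside
- jar: bystander: amber jar, 66 mm across, 80 mm high; origin at the centre of its underside
- sanding_block: bystander: cork sanding block 75 x 41 x 26 mm; origin at the centre of its underside
- pin_dish: bystander: steel dish 56 mm across, 22 mm high; origin at the centre of its underside
- screwdriver: bystander: screwdriver, 190 mm long, lying on the bench
- bridge_blank: bystander: dark wood bridge blank 35 x 160 x 10 mm; origin at the centre of its underside
Things that resemble listed ones, but are neither listed nor needed, are in the scene too. Leave any pink look-alike of the template alone.

How it is judged:
On the way:
1. the large end of the keyhole is pressed down over the stud head, the template all but on the bed (x of keyhole_large in the frame of bed_mid between -0.005 and 0.005 m and x of keyhole_home in the frame of bed_mid above 0.018 m and y of handle in the frame of bed_mid between -0.024 and 0.024 m and z of handle in the frame of bed_mid below 0.0447 m and angle between the x axis of handle and the x axis of bed_mid, either way round below 0.15 rad), for 0.05 s.
At the end, for the whole second after the job is handed in: At rest on the jig, released and locked under the stud head: slot's home point within 4 mm of the track line, large end at least 18 mm down the slope, handle within 24 mm of bed_mid sideways and 37 to 47 mm above the bed; flat within 0.07 rad, turned at most 0.15 rad (x of keyhole_home in the frame of bed_mid between -0.004 and 0.004 m and x of keyhole_large in the frame of bed_mid below -0.018 m and y of handle in the frame of bed_mid between -0.024 and 0.024 m and z of handle in the frame of bed_mid between 0.037 and 0.047 m and angle between the x axis of handle and the x axis of bed_mid, either way round below 0.15 rad and angle between the z axis of handle and the z axis of bed_mid, either way round below 0.07 rad and linear speed of template below 0.02 m/s); the robot touches nothing.
It fails at once if the template is pushed against the jig, its pins or its stud with more than 60 N (contact force between template and jig above 60 N).
It fails at once if the robot itself pushes on the jig with more than 60 N (contact force between any of the fingers, the arm and jig above 60 N).
It fails at once if another thing on the bench is moved by more than 30 mm (distance of any of sander, glue, mug, jar, sanding_block, pin_dish, screwdriver, bridge_blank from where it was at the start of the episode above 0.03 m).
It also fails if it takes over 64 s, if anything falls off the work surface, if the arm or the gripper's body presses on something with over 40 N, if the wrist force passes 120 N, or if a joint passes its speed limit or range.

### The arm

A 6-joint arm with a two-finger parallel gripper is mounted at the origin on the work surface. World frame = base frame: x ahead of the robot, y to its left, z up, the work surface at z = 0. Lengths are in m, angles in rad, forces in N, time in s.
With the tool pointing down it reaches from about 0.35 to 0.975 m from the base axis. Payload 4.9 kg.
Tool frame: the origin (TCP) lies at the very end of the fingers, on their centre line; the grasp point (between the pads) lies 19 mm behind it; z points along the fingers, y is the line along which they close (so a half turn about z gives the same grasp; the last joint's range is limited). The gripper opens to 85 mm and grips with 20 to 120 N. Pads are 22 mm wide; open, the fingers measure 114 mm over their backs; the gripper's body (76 mm by 85 mm) begins 54 mm behind the grasp point. The pads swing forward as they close: fully open they stand 13 mm farther back than shut.
Start: joints at [1.027, 0.053, 1.613, -0, 1.476, -0.119], TCP at [0.258, 0.569, 0.231] pointing down, gripper open.
Joint ranges: [-3.01, 3.01], [-1.01, 2.22], [0.06, 2.58], [-1.02, 4.17], [0.09, 2.62], [-3.14, 3.14]. Speed limits (rad/s): [2.57, 2.57, 3.14, 3.14, 3.14, 3.14].

### API

Orientations are given as a rotation vector (axis times angle).
In Python, from station import ctrl, imaging gives the robot as it stands.
- The arm moves only by the tool play_rows, never from a script. Its argument "series" is a list of rows, each a list of 3 entries, a list of its own where there are three numbers: the opening, from 0 (shut) to 1 (fully open), then the shift along the tool's x, y, z each as a share of 0.05 m, from -1 to 1, then the turn, a rotation vector about the tool's x, y, z each as a share of 8 degrees, from -1 to 1. In form: [[grip, [dx, dy, dz], [ax, ay, az]], ...]. A call has 1 to 8 rows; each row shifts and turns the commanded pose from where the row before left it, along the tool's axes as they then stand; what a row does not reach is not made up. A row lasts 1/8 s, in which the tool goes at most 62.5 mm and 10.7 degrees, less where a joint would pass 70% of its speed; a pose out of reach is approached as far as the arm can. A call with a number of a shift or a turn outside -1 to 1 is refused whole. A call with a gripper value outside its range is refused whole. The fingers move at their own pace and stop on an object; "force" is the grip in N (left out, the last holds). Time passes only in rows, so rows that do not move let the fingers close. It gives the time, the measured TCP pose, the force, the opening and the grip force at its end, in the units of the state.
- ctrl.get_obs(): the state, without advancing time (a new reading comes with each control period).
- imaging.get_image(name): name is "side" or "top"; returns a dict with "color" (480x640x3 uint8, blue, green, red), "fx", "fy", "cx", "cy" (pixels), "extrinsics" (4x4, takes a point from world to camera coordinates). Camera axes: x right, y down, z forward; pixel columns grow to the right and rows downward; lengths in m; the calibration is good to about 2 mm. A picture is of the moment at which its call begins. There is no depth.
- ctrl.finish_job(): hands the job in; it is judged then, once.
The state is a dict: "t": time; "q": joint angles; "dq": joint speeds; "effort": joint torques, N m; "tool_pos": TCP position; "tool_rot": TCP orientation; "contact_force": force on the tool from outside, world axes, zero at the start; "wrist_torque": the same for the moment, N m; "opening": finger opening in m; "grip_force": force on a finger pad.
Only numpy, scipy, OpenCV 4.12 (cv2) and the standard library are available. Lean on these libraries where they do the work, as an engineer would, in place of code of your own. Each camera call takes 0.05 s, during which the arm holds its last target. There are 200 camera calls.

## Working session

There is one attempt and no reset: what is moved stays moved. The work goes in short steps, Python scripts to look and compute and a tool call to move; the robot and the scene stay as the last step left them, time stands still between calls to the robot, and variables do not carry over. Pictures are saved under pics/ and viewed, at most 10 in all, crops included, and the job is handed in when it is done.

Besides the shell and the picture viewer there is one more tool, called after "Call:" as name([rows], argument=value, ...), one row to a line, values as JSON. play_rows: Moves the arm, as the interface text tells. Shift numbers are shares of 0.05 m and turn numbers shares of 8 degrees, none past 1 either way. Its arguments: {"type":"object","properties":{"series":{"type":"array"},"force":{"type":"number"}},"required":["series"]}

```bash
mkdir -p pics; python3 - <<'E'
from station import ctrl, imaging
import cv2,numpy as np
np.set_printoptions(precision=4,suppress=True)
for n in("side","top"):
    d=imaging.get_image(n); cv2.imwrite(f"pics/{n}0.png",d["color"]); print(n,d["fx"],d["fy"],d["cx"],d["cy"]);print(np.array(d["extrinsics"]))
print(ctrl.get_obs())
E
```

```text
side 444.98744841159373 444.98744841159373 324.7139976092166 238.46201162166835
[[ 0.7226 -0.691  -0.0193 -0.4727]
 [-0.4711 -0.4719 -0.7453  0.2984]
 [ 0.5059  0.5476 -0.6665  0.6583]
 [ 0.      0.      0.      1.    ]]
top 449.4252487695585 449.4252487695585 322.96368227775685 240.23666481798705
[[ 0.0031 -0.9999  0.0159 -0.1153]
 [-0.9976 -0.0042 -0.0689  0.5614]
 [ 0.0689 -0.0156 -0.9975  1.1289]
 [ 0.      0.      0.      1.    ]]
{'t': 0.1, 'q': array([ 1.027 ,  0.0533,  1.6142,  0.    ,  1.476 , -0.119 ]), 'dq': array([-0.0006, -0.0003, -0.003 , -0.0004,  0.0017, -0.0026]), 'effort': array([  0.0002, -39.4903, -37.1364,  -0.0001,   0.0039,  -0.    ]), 'tool_pos': array([0.2573, 0.569 , 0.2302]), 'tool_rot': array([-0.6621, -3.0704,  0.0028]), 'contact_force': array([0.4713, 0.0286, 0.454 ]), 'wrist_torque': array([ 0.0129, -0.034 ,  0.037 ]), 'grip_force': 0.0, 'opening': 0.08542351759646144}
```

View pics/top0.png

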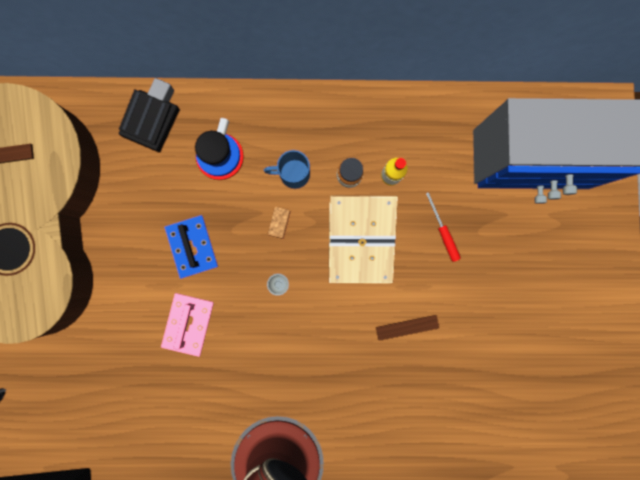

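View pics/side0.png

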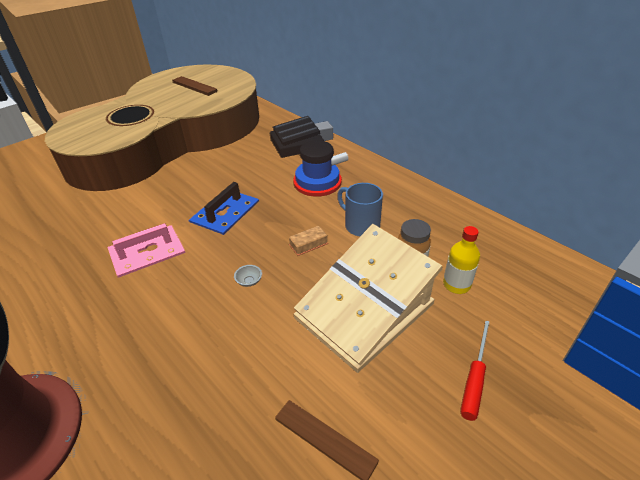

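The top view (and side view) show two templates: the blue plate with black handle at top (192,246) / side (224,210), and the pink look-alike at top (187,325) / side (146,250). The blue one fits the description. The jig is at top (363,240), with its high side towards +x (the image's up), and the stud at top (362,242) / side (364,283). I'll confirm with one enlarged crop.

```bash
python3 - <<'E'
import cv2,numpy as np
t=cv2.imread("pics/top0.png");s=cv2.imread("pics/side0.png")
def c(im,x,y,w,h):return cv2.resize(im[y:y+h,x:x+w],(400,300),interpolation=cv2.INTER_CUBIC)
cv2.imwrite("pics/crop0.png",np.vstack([np.hstack([c(t,142,209,100,75),c(s,174,172,100,75)]),np.hstack([c(t,303,192,124,93),c(s,288,220,160,120)])]))
hsv=cv2.cvtColor(t,cv2.COLOR_BGR2HSV)
for n,im in(("t",t),("s",s)):
    hsv=cv2.cvtColor(im,cv2.COLOR_BGR2HSV)
    m=cv2.inRange(hsv,(105,150,80),(125,255,255))
    k,l,st,ce=cv2.connectedComponentsWithStats(m)
    for i in range(1,k):
        if st[i,4]>150: print(n,st[i],ce[i].round(1))
E
```

```text
t [197 135  42  40 573] [222.9 160.6]
t [279 160  29  23 496] [293.8 170.9]
t [ 478  165  162   22 1365] [556.1 171.7]
t [ 166  216   51   62 1503] [191.4 246.3]
s [296 162  43  28 704] [316.  174.8]
s [189 193  70  41 956] [225.  213.5]
s [ 565  277   75  132 5966] [612.4 342.6]
```

View pics/crop0.png

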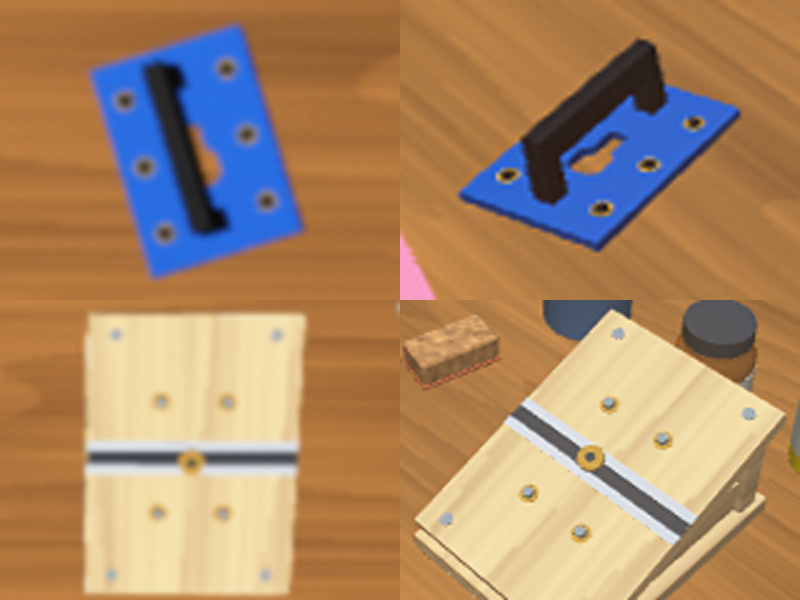

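The crop confirms the blue template: bridge handle over a keyhole, large end at the near side, slot (+x) pointing away from the robot and a little left. It already roughly matches the up-slope direction. The stud and four brass-ringed pins are visible in both views, so I'll triangulate them.

```bash
cat > h.py <<'E'
import cv2,numpy as np
np.set_printoptions(precision=4,suppress=True)
K={'t':np.array([[449.4252,0,322.9637],[0,449.4252,240.2367],[0,0,1]]),'s':np.array([[444.98745,0,324.714],[0,444.98745,238.462],[0,0,1]])}
from station import ctrl, imaging
E={}
def grab():
    im={}
    for n,k in(("side","s"),("top","t")):
        d=imaging.get_image(n); im[k]=d["color"]; E[k]=np.array(d["extrinsics"])[:3]
    return im
def tri(a,b):
    X=cv2.triangulatePoints(K['t']@E['t'],K['s']@E['s'],np.array(a,float).reshape(2,1),np.array(b,float).reshape(2,1)).ravel()
    return X[:3]/X[3]
def ray(k,p,z):
    R,t=E[k][:,:3],E[k][:,3]; d=R.T@np.linalg.inv(K[k])@np.array([p[0],p[1],1.]); o=-R.T@t
    return o+d*(z-o[2])/d[2]
E
python3 - <<'E'
from h import *
im=grab()
def refine(k,p,r):
    x,y=np.round(p).astype(int); g=im[k][y-r:y+r+1,x-r:x+r+1,0].astype(float)
    h=cv2.cvtColor(im[k],cv2.COLOR_BGR2HSV)[y-r:y+r+1,x-r:x+r+1]
    w=np.clip(np.percentile(g,60)-g-12,0,60)
    v,u=np.mgrid[y-r:y+r+1,x-r:x+r+1]
    return np.array([(u*w).sum(),(v*w).sum()])/w.sum()
T=dict(pul=(352.9,223.3),pur=(373.7,223.6),pll=(352,258),plr=(372.1,258))
S=dict(pul=(371.6,261.6),pur=(392.8,276),pll=(339.2,297.2),plr=(360.4,313.2))
P={}
for n in T:
    a,b=refine('t',T[n],5),refine('s',S[n],6); P[n]=tri(a,b); print(n,a,b,P[n])
st=tri((362.2,242.2),(364,282.8)); print('stud',st)
c=sum(P.values())/4; x=(P['pul']+P['pur']-P['pll']-P['plr']); x/=np.linalg.norm(x); y=(P['pul']+P['pll']-P['pur']-P['plr']); y-=x*(x@y);y/=np.linalg.norm(y); z=np.cross(x,y)
print('pins mid',c,'slope',np.degrees(np.arcsin(x[2])),'yaw',np.degrees(np.arctan2(x[1],x[0])),'x',x,'y',y,'z',z,'stud in bed',np.array([x,y,z])@(st-c))
o=lambda x,y:(x/4+142,y/4+209); q=lambda x,y:((x-400)/4+174,y/4+172)
B=tri(o(240,27),q(740,113));C=tri(o(302,230),q(598,249));D=tri(o(154,277),q(460,195))
print('B',B,'C',C,'D',D,'centre',(B+D)/2,'yaw',np.degrees(np.arctan2(*(B-C)[[1,0]])))
m=cv2.inRange(cv2.cvtColor(im['t'],cv2.COLOR_BGR2HSV),(105,150,80),(125,255,255)); m[:, :150]=0;m[:,240:]=0;m[:200]=0;m[290:]=0
r=cv2.minAreaRect(cv2.findNonZero(m)); b=cv2.boxPoints(r); print('rect',r,'centre',ray('t',r[0],.006)); w=np.array([ray('t',p,.006) for p in b]);print(w)
d=cv2.inRange(im['t'],(0,0,0),(60,60,60)); d[:,:170]=0;d[:,215:]=0;d[:218]=0;d[275:]=0
r=cv2.minAreaRect(cv2.findNonZero(d)); print('bar',r,ray('t',r[0],.05)); 
h1=tri(o(155,68),q(646,44));h2=tri(o(205,229),q(530,141)); print('bar ends',h1,h2,(h1+h2)/2)
E
```

```text
pul [352.5414 222.5948] [371.49   262.0533] [ 0.6002 -0.1834  0.0798]
pur [372.5652 222.9576] [392.8189 276.3903] [ 0.6001 -0.2327  0.0791]
pll [351.2235 257.0712] [339.28   297.3691] [ 0.5175 -0.1827  0.0493]
plr [371.2845 257.1832] [360.0657 313.3812] [ 0.5175 -0.2328  0.0491]
stud [ 0.553  -0.2073  0.0789]
pins mid [ 0.5588 -0.2079  0.0643] slope 20.09704990478543 yaw -0.1830104702808358 x [ 0.9391 -0.003   0.3436] y [0.0002 1.     0.0081] z [-0.3436 -0.0075  0.9391] stud in bed [-0.0004  0.0007  0.0157]
B [0.6252 0.2007 0.0029] C [0.4936 0.1587 0.0006] D [0.4628 0.2524 0.0031] centre [0.544  0.2265 0.003 ] yaw 17.681524592861468
rect ((190.74810791015625, 246.31875610351562), (53.3033561706543, 38.30997848510742), 73.1416015625) centre [0.5457 0.2269 0.006 ]
[[0.5969 0.295  0.006 ]
 [0.6263 0.2015 0.006 ]
 [0.4946 0.159  0.006 ]
 [0.4659 0.2521 0.006 ]]
bar ((187.99893188476562, 245.54200744628906), (42.63733673095703, 7.013244152069092), 73.0091781616211) [0.5452 0.2215 0.05  ]
bar ends [0.5933 0.2409 0.0497] [0.4929 0.2079 0.0503] [0.5431 0.2244 0.05  ]
```

Everything is consistent: template centre at about (0.544, 0.224), yaw 17.7°, bar top at 50 mm. bed_mid is at about (0.558, -0.2075, 0.067), slope 20°, yaw ~0, with the stud near y≈0–1 mm. Next, a helper to turn target poses into rows.

```bash
cat > plan.py <<'E'
import sys,json,numpy as np
from scipy.spatial.transform import Rotation as R
from station import ctrl
def tool(yaw,tilt):  # tool z = -(bed z); x at yaw+180, tilted up-slope by tilt deg
    return R.from_euler('z',yaw,degrees=True)*R.from_euler('y',-tilt,degrees=True)*R.from_matrix(np.array([[-1,0,0],[0,1,0],[0,0,-1.]]).T)
def rows(p,rot,n,g,cur=None):
    o=ctrl.get_obs(); p0=np.array(o['tool_pos']);r0=R.from_rotvec(o['tool_rot'])
    d=(r0.inv()*rot).as_rotvec(degrees=True)/n; s=R.from_rotvec(d,degrees=True); out=[];r=r0;v=(np.array(p)-p0)/n
    for i in range(n):
        out.append([g,(r.inv().apply(v)/.05).round(3).tolist(),(d/8).round(3).tolist()]); r=r*s
    for k in range(0,n,8): print(json.dumps(out[k:k+8]))
if __name__=='__main__':
    a=[float(v) for v in sys.argv[1:]]; rows(a[:3],tool(a[3],a[4]),int(a[5]),a[6])
E
python3 plan.py .544 .224 .13 17.7 0 16 1
```

```text
[[1.0, [-0.504, -0.245, 0.126], [-0.0, -0.0, -0.328]], [1.0, [-0.492, -0.268, 0.126], [-0.0, -0.0, -0.328]], [1.0, [-0.48, -0.29, 0.126], [-0.0, -0.0, -0.328]], [1.0, [-0.466, -0.312, 0.126], [-0.0, -0.0, -0.328]], [1.0, [-0.451, -0.333, 0.126], [-0.0, -0.0, -0.328]], [1.0, [-0.435, -0.353, 0.126], [-0.0, -0.0, -0.328]], [1.0, [-0.419, -0.373, 0.126], [-0.0, -0.0, -0.328]], [1.0, [-0.401, -0.392, 0.126], [-0.0, -0.0, -0.328]]]
[[1.0, [-0.383, -0.41, 0.126], [-0.0, -0.0, -0.328]], [1.0, [-0.363, -0.427, 0.126], [-0.0, -0.0, -0.328]], [1.0, [-0.344, -0.443, 0.126], [-0.0, -0.0, -0.328]], [1.0, [-0.323, -0.458, 0.126], [-0.0, -0.0, -0.328]], [1.0, [-0.301, -0.473, 0.126], [-0.0, -0.0, -0.328]], [1.0, [-0.279, -0.486, 0.126], [-0.0, -0.0, -0.328]], [1.0, [-0.257, -0.498, 0.126], [-0.0, -0.0, -0.328]], [1.0, [-0.234, -0.51, 0.126], [-0.0, -0.0, -0.328]]]
```

Call:
play_rows([
  [1,[-0.5,-0.25,0.12],[0,0,-0.33]],
  [1,[-0.49,-0.27,0.12],[0,0,-0.33]],
  [1,[-0.48,-0.29,0.12],[0,0,-0.33]],
  [1,[-0.47,-0.31,0.12],[0,0,-0.33]],
  [1,[-0.45,-0.33,0.12],[0,0,-0.33]],
  [1,[-0.43,-0.35,0.12],[0,0,-0.33]],
  [1,[-0.42,-0.37,0.12],[0,0,-0.33]],
  [1,[-0.4,-0.39,0.12],[0,0,-0.33]],
])

```text
t: 1.2
tool_pos: [0.4011, 0.3967, 0.1829]
tool_rot: [-0.086, -3.14, 0.0]
contact_force: [0.7, 0.5, 0.1]
opening: 0.0853
grip_force: 0.0
```

Call:
play_rows([
  [1,[-0.38,-0.41,0.12],[0,0,-0.33]],
  [1,[-0.36,-0.43,0.12],[0,0,-0.33]],
  [1,[-0.34,-0.44,0.12],[0,0,-0.33]],
  [1,[-0.32,-0.46,0.12],[0,0,-0.33]],
  [1,[-0.3,-0.47,0.12],[0,0,-0.33]],
  [1,[-0.28,-0.49,0.12],[0,0,-0.33]],
  [1,[-0.26,-0.5,0.12],[0,0,-0.33]],
  [1,[-0.23,-0.51,0.12],[0,0,-0.33]],
])

```text
t: 2.2
tool_pos: [0.5441, 0.2243, 0.1349]
tool_rot: [0.491, -3.103, -0.0]
contact_force: [0.7, -0.2, 0.3]
opening: 0.0846
grip_force: 0.0
```

```bash
python3 plan.py .544 .224 .021 17.7 0 6 1
```

```text
[[1.0, [0.001, -0.001, 0.38], [0.0, -0.0, 0.006]], [1.0, [0.001, -0.001, 0.38], [0.0, -0.0, 0.006]], [1.0, [0.001, -0.001, 0.38], [0.0, -0.0, 0.006]], [1.0, [0.001, -0.001, 0.38], [0.0, -0.0, 0.006]], [1.0, [0.001, -0.001, 0.38], [0.0, -0.0, 0.006]], [1.0, [0.001, -0.001, 0.38], [0.0, -0.0, 0.006]]]
```

Call:
play_rows([
  [1,[0,0,0.4],[0,0,0]],
  [1,[0,0,0.4],[0,0,0]],
  [1,[0,0,0.4],[0,0,0]],
  [1,[0,0,0.4],[0,0,0]],
  [1,[0,0,0.4],[0,0,0]],
  [1,[0,0,0.27],[0,0,0]],
  [1,[0,0,0],[0,0,0]],
])

```text
t: 3.08
tool_pos: [0.5427, 0.2249, 0.0202]
tool_rot: [0.488, -3.101, 0.0]
contact_force: [-0.7, 0.3, -0.5]
opening: 0.0854
grip_force: 0.0
```

Call:
play_rows([
  [0,[0,0,0],[0,0,0]],
  [0,[0,0,0],[0,0,0]],
  [0,[0,0,0],[0,0,0]],
  [0,[0,0,0],[0,0,0]],
  [0,[0,0,0],[0,0,0]],
  [0,[0,0,0],[0,0,0]],
], force=70)

```text
t: 3.82
tool_pos: [0.5443, 0.2254, 0.0226]
tool_rot: [-0.488, 3.102, 0.001]
contact_force: [-0.7, 2.2, 5.4]
opening: 0.0125
grip_force: 70.7
```

Call:
play_rows([
  [0,[0,0,-0.2],[0,0,0]],
  [0,[0,0,-0.4],[0,0,0]],
  [0,[0,0,-0.5],[0,0,0]],
  [0,[0,0,-0.6],[0,0,0]],
  [0,[0,0,-0.6],[0,0,0]],
  [0,[0,0,-0.6],[0,0,0]],
  [0,[0,0,-0.6],[0,0,0]],
  [0,[0,0,0],[0,0,0]],
])

```text
t: 4.82
tool_pos: [0.5455, 0.2255, 0.201]
tool_rot: [-0.488, 3.096, 0.001]
contact_force: [0.9, 0.2, -3.6]
opening: 0.0131
grip_force: 69.7
```

```bash
python3 - <<'E'
from h import *
im=grab()
o=ctrl.get_obs(); print(o['tool_pos'],o['contact_force'],o['wrist_torque'],o['opening'])
from scipy.spatial.transform import Rotation as R
r=R.from_rotvec(o['tool_rot']).as_matrix()
def prj(k,p):
    c=E[k][:,:3]@p+E[k][:,3]; return (K[k]@(c/c[2]))[:2]
out=[]
for k in 'ts':
    u,v=prj(k,o['tool_pos']).round().astype(int); print(k,u,v)
    u=min(max(u,50),590);v=min(max(v,75),405)
    out.append(cv2.resize(im[k][v-75:v+75,u-50:u+50],(400,600),interpolation=cv2.INTER_CUBIC))
cv2.imwrite('pics/held.png',np.hstack(out))
E
python3 plan.py .534 -.2075 .19 0 20 16 0
```

```text
[0.5433 0.2249 0.1964] [-0.1841 -0.4018 -3.7775] [-0.0339  0.0366  0.0589] 0.012992299049547396
t 167 243
s 210 137
[[0.0, [0.177, -0.511, 0.008], [0.024, -0.155, 0.138]], [0.0, [0.167, -0.514, 0.006], [0.024, -0.155, 0.138]], [0.0, [0.158, -0.517, 0.004], [0.024, -0.155, 0.138]], [0.0, [0.148, -0.52, 0.003], [0.024, -0.155, 0.138]], [0.0, [0.138, -0.523, 0.001], [0.024, -0.155, 0.138]], [0.0, [0.127, -0.525, 0.0], [0.024, -0.155, 0.138]], [0.0, [0.117, -0.528, -0.0], [0.024, -0.155, 0.138]], [0.0, [0.107, -0.53, -0.001], [0.024, -0.155, 0.138]]]
[[0.0, [0.097, -0.532, -0.002], [0.024, -0.155, 0.138]], [0.0, [0.086, -0.534, -0.002], [0.024, -0.155, 0.138]], [0.0, [0.076, -0.535, -0.002], [0.024, -0.155, 0.138]], [0.0, [0.066, -0.537, -0.001], [0.024, -0.155, 0.138]], [0.0, [0.055, -0.538, -0.001], [0.024, -0.155, 0.138]], [0.0, [0.045, -0.539, -0.0], [0.024, -0.155, 0.138]], [0.0, [0.034, -0.54, 0.001], [0.024, -0.155, 0.138]], [0.0, [0.024, -0.54, 0.002], [0.024, -0.155, 0.138]]]
```

View pics/held.png

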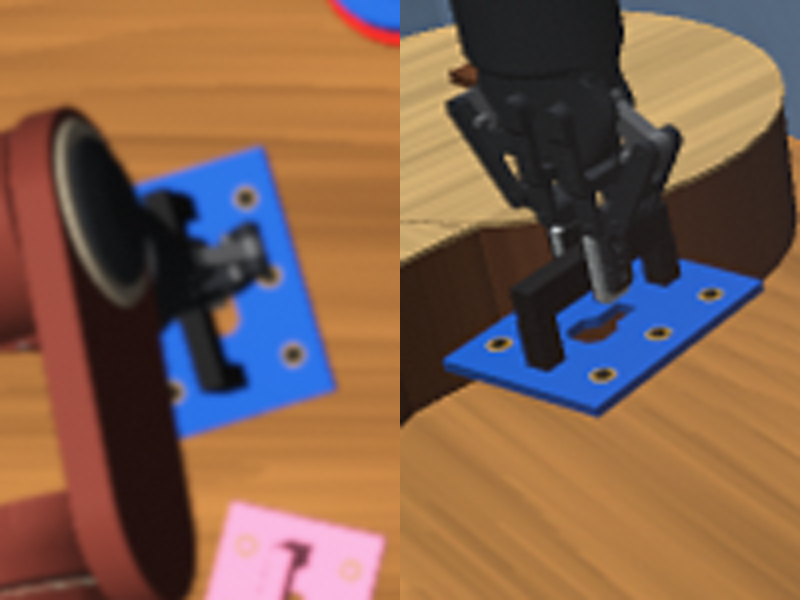

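The template is held square and level: posts and keyhole are clear in the side view at about (590,320) in the crop. Moving over the jig, tilted 20°.

Call:
play_rows([
  [0,[0.18,-0.51,0.01],[0.024,-0.155,0.138]],
  [0,[0.17,-0.51,0.01],[0.024,-0.155,0.138]],
  [0,[0.16,-0.52,0],[0.024,-0.155,0.138]],
  [0,[0.15,-0.52,0],[0.024,-0.155,0.138]],
  [0,[0.14,-0.52,0],[0.024,-0.155,0.138]],
  [0,[0.13,-0.53,0],[0.024,-0.155,0.138]],
  [0,[0.12,-0.53,0],[0.024,-0.155,0.138]],
  [0,[0.11,-0.53,0],[0.024,-0.155,0.138]],
])

```text
t: 5.92
tool_pos: [0.5365, 0.0079, 0.1907]
tool_rot: [-0.233, 2.961, 0.002]
contact_force: [-0.1, 0.4, -3.8]
opening: 0.0127
grip_force: 69.6
```

Call:
play_rows([
  [0,[0.1,-0.53,0],[0.024,-0.155,0.138]],
  [0,[0.09,-0.53,0],[0.024,-0.155,0.138]],
  [0,[0.08,-0.54,0],[0.024,-0.155,0.138]],
  [0,[0.07,-0.54,0],[0.024,-0.155,0.138]],
  [0,[0.06,-0.54,0],[0.024,-0.155,0.138]],
  [0,[0.05,-0.54,0],[0.024,-0.155,0.138]],
  [0,[0.03,-0.54,0],[0.024,-0.155,0.138]],
  [0,[0.02,-0.54,0],[0.024,-0.155,0.138]],
])

```text
t: 6.92
tool_pos: [0.5313, -0.2081, 0.1868]
tool_rot: [0.0, 2.796, 0.005]
contact_force: [0.7, 0.4, -3.6]
opening: 0.0129
grip_force: 69.6
```

```bash
cat > look.py <<'E'
import sys
from h import *
from scipy.spatial.transform import Rotation as R
im=grab(); o=ctrl.get_obs()
bx=np.array([.9397,0,.342]);bz=np.array([-.342,0,.9397]);bm=np.array([.558,-.2075,.067])
r=R.from_rotvec(o['tool_rot']).as_matrix(); d=o['tool_pos']-bm
print('tcp',o['tool_pos'],'in bed mm',1e3*np.array([d@bx,d[1],d@bz]),'tool x',r[:,0],'z',r[:,2],'F',o['contact_force'],o['wrist_torque'])
if len(sys.argv)>1:
    c=lambda k,x,y:cv2.resize(im[k][y:y+150,x:x+100],(400,600),interpolation=cv2.INTER_CUBIC)
    cv2.imwrite(sys.argv[1],np.hstack([c('t',312,165),c('s',315,190)]))
E
python3 look.py pics/above.png; python3 plan.py .5425 -.2075 .145 0 20 4 0
```

```text
tcp [ 0.531  -0.2094  0.1868] in bed mm [ 15.5975  -1.909  121.8111] tool x [-0.9413  0.0027 -0.3377] z [ 0.3377  0.0017 -0.9413] F [ 0.8222  0.3904 -2.5137] [ 0.0304  0.3949 -0.0489]
[[0.0, [0.016, 0.009, 0.216], [0.003, -0.008, -0.005]], [0.0, [0.017, 0.009, 0.216], [0.003, -0.008, -0.005]], [0.0, [0.017, 0.009, 0.216], [0.003, -0.008, -0.005]], [0.0, [0.017, 0.009, 0.216], [0.003, -0.008, -0.005]]]
```

View pics/above.png

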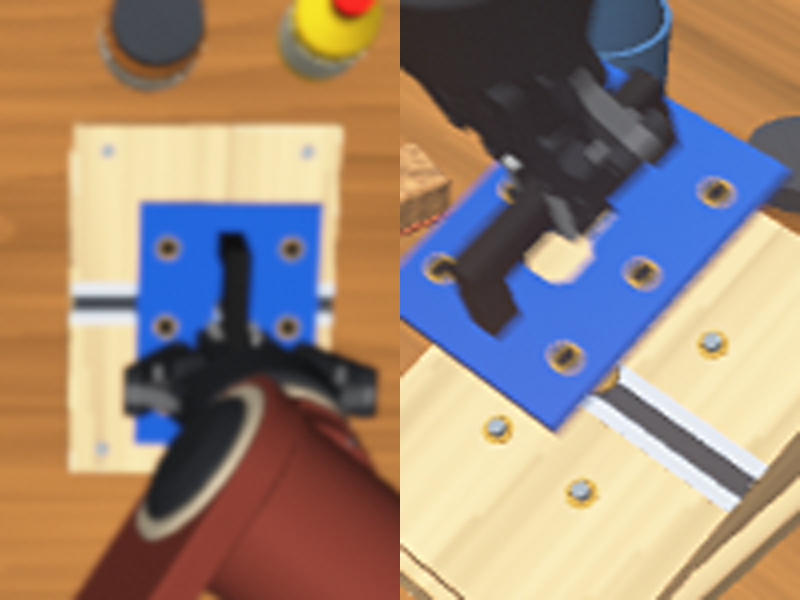

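The template hangs square over the jig with its keyhole above the stud. Going to about 8 mm above the stud head, then measuring with averaged readings.

Call:
play_rows([
  [0,[0.03,0.02,0.35],[0,0,0]],
  [0,[0.03,0.01,0.35],[0,0,0]],
  [0,[0,0,0.35],[0,0,0]],
  [0,[0,0,0.3],[0,0,0]],
  [0,[0,0,0.2],[0,0,0]],
  [0,[0,0,0],[0,0,0]],
  [0,[0,0,0],[0,0,0]],
])

```text
t: 7.9
tool_pos: [0.557, -0.2067, 0.1167]
tool_rot: [-0.001, 2.792, 0.0]
contact_force: [0.8, -0.3, -2.7]
opening: 0.0129
grip_force: 69.7
```

```bash
cat >> look.py <<'E'
P=[];F=[];X=[]
for i in range(8):
    imaging.get_image('top'); o=ctrl.get_obs(); P.append(o['tool_pos']);F.append(o['contact_force']);X.append(R.from_rotvec(o['tool_rot']).as_matrix()[:,[0,2]].T.ravel())
d=np.mean(P,0)-bm; print('mean bed mm',1e3*np.array([d@bx,d[1],d@bz]),'sd',1e3*np.std(P,0),'F',np.mean(F,0),'x,z',np.mean(X,0),'t',o['t'])
E
python3 look.py pics/hover.png
```

```text
tcp [ 0.557  -0.2068  0.1171] in bed mm [16.1996  0.6627 47.3668] tool x [-0.9392 -0.0009 -0.3433] z [ 0.3433  0.0002 -0.9392] F [-0.6147  0.4081 -3.1236] [-0.0223  0.3336 -0.0979]
mean bed mm [15.7411  0.8612 46.9816] sd [0.1353 0.1214 0.31  ] F [-0.0343  0.1298 -3.321 ] x,z [-0.9395 -0.0008 -0.3426  0.3426  0.0006 -0.9395] t 8.4
```

View pics/hover.png

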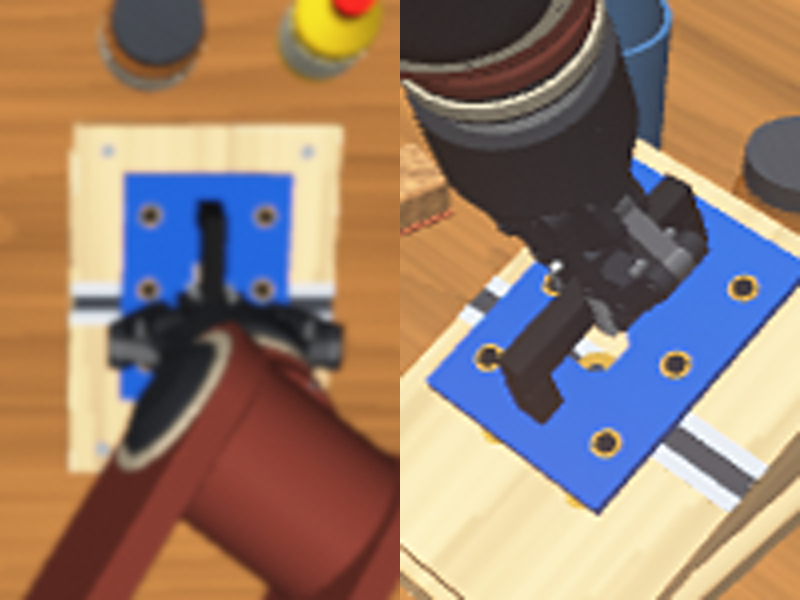

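The hover picture shows the plate square over the jig, with the brass head visible through the keyhole at side crop (600,360). I'll triangulate the plate's diagonal corners for the true offset.

```bash
cat > plate.py <<'E'
from h import *
im=grab()
def corners(k,box):
    m=cv2.inRange(cv2.cvtColor(im[k],cv2.COLOR_BGR2HSV),(105,150,80),(125,255,255)); z=np.zeros_like(m); x,y,X,Y=box; z[y:Y,x:X]=m[y:Y,x:X]
    c,_=cv2.findContours(z,cv2.RETR_EXTERNAL,cv2.CHAIN_APPROX_NONE); return np.vstack([q for q in c if cv2.contourArea(q)>20])[:,0].astype(float)
t=corners('t',(325,195,395,285)); s=corners('s',(400,225,540,330) if 0 else (405,215,540,330)); s=corners('s',(410,215,540,325)) if 0 else corners('s',(415,225,530,325)) if 0 else corners('s',(320,228,520,325))
ext=lambda a,w:a[np.argmax(a@np.array(w))]
tUR,tLL,tUL=ext(t,(1,-1)),ext(t,(-1,1)),ext(t,(-1,-1))
sR,sL,sB=ext(s,(1,-.2)),ext(s,(-1,.1)),ext(s,(0.1,1))
print(tUR,tLL,tUL,sR,sL,sB)
bx=np.array([.9397,0,.342]);bz=np.array([-.342,0,.9397]);bm=np.array([.558,-.2075,.067]);B=np.array([bx,[0,1,0],bz])
a,b=tri(tUR,sR),tri(tLL,sL); print('UR',1e3*B@(a-bm),'LL',1e3*B@(b-bm),'centre',1e3*B@((a+b)/2-bm))
E
python3 plate.py
```

```text
[383. 210.] [343. 263.] [344. 209.] [416. 256.] [322. 285.] [363. 317.]
UR [ 84.6119 -45.6714  29.8604] LL [-50.4486  48.0078  28.6942] centre [17.0816  1.1682 29.2773]
```

Call:
play_rows([
  [0,[0.05,-0.01,0.05],[0,0,0]],
  [0,[0.04,-0.01,0.05],[0,0,0]],
  [0,[0,0,0],[0,0,0]],
  [0,[0,0,0],[0,0,0]],
])

```text
t: 9.0
tool_pos: [0.554, -0.2074, 0.1097]
tool_rot: [-0.001, 2.793, 0.001]
contact_force: [-0.3, 0.8, -1.7]
opening: 0.013
grip_force: 69.7
```

```bash
python3 look.py; python3 plate.py
```

```text
tcp [ 0.5542 -0.2075  0.1099] in bed mm [11.072   0.0183 41.6239] tool x [-0.9397 -0.0008 -0.3421] z [ 0.3421  0.001  -0.9397] F [ 1.1591  0.006  -3.1724] [-0.0393  0.4092 -0.0063]
mean bed mm [11.0275  0.0198 41.6221] sd [0.0392 0.034  0.0601] F [ 0.0668 -0.0305 -3.2142] x,z [-0.9397 -0.0008 -0.3421  0.3421  0.001  -0.9397] t 9.5
[383. 211.] [343. 264.] [344. 211.] [415. 260.] [321. 288.] [363. 320.]
UR [ 80.4463 -46.4854  23.1357] LL [-54.7084  47.7941  24.2841] centre [12.8689  0.6543 23.7099]
```

Call:
play_rows([
  [0,[0.015,0,0.03],[0,0,0]],
  [0,[0,0,0.03],[0,0,0]],
  [0,[0,0,0.03],[0,0,0]],
  [0,[0,0,0.02],[0,0,0]],
  [0,[0,0,0],[0,0,0]],
])

```text
t: 10.22
tool_pos: [0.5552, -0.2074, 0.1042]
tool_rot: [-0.001, 2.793, 0.001]
contact_force: [-0.5, 0.5, -3.4]
opening: 0.0125
grip_force: 69.7
```

Call:
play_rows([
  [0,[0,0,0.02],[0,0,0]],
  [0,[0,0,0.02],[0,0,0]],
  [0,[0,0,0],[0,0,0]],
])

```text
t: 10.6
tool_pos: [0.5559, -0.2074, 0.1023]
tool_rot: [-0.001, 2.793, 0.001]
contact_force: [0.4, 0.3, -2.7]
opening: 0.0129
grip_force: 69.7
```

Call:
play_rows([
  [0,[0,0,0.02],[0,0,0]],
  [0,[0,0,0.02],[0,0,0]],
  [0,[0,0,0],[0,0,0]],
])

```text
t: 10.98
tool_pos: [0.5565, -0.2074, 0.1004]
tool_rot: [-0.001, 2.793, 0.001]
contact_force: [-0.3, -0.8, -2.9]
opening: 0.0128
grip_force: 69.7
```

Call:
play_rows([
  [0,[0,0,0.02],[0,0,0]],
  [0,[0,0,0.02],[0,0,0]],
  [0,[0,0,0],[0,0,0]],
])

```text
t: 11.35
tool_pos: [0.5572, -0.2074, 0.0986]
tool_rot: [-0.001, 2.793, 0.001]
contact_force: [-0.1, 0.3, -3.4]
opening: 0.0127
grip_force: 69.7
```

Call:
play_rows([
  [0,[0,0,0.02],[0,0,0]],
  [0,[0,0,0.02],[0,0,0]],
  [0,[0,0,0],[0,0,0]],
])

```text
t: 11.72
tool_pos: [0.5579, -0.2074, 0.0966]
tool_rot: [-0.001, 2.793, 0.001]
contact_force: [-0.4, 0.1, -4.0]
opening: 0.0126
grip_force: 69.7
```

Call:
play_rows([
  [0,[0,0,0.02],[0,0,0]],
  [0,[0,0,0.02],[0,0,0]],
  [0,[0,0,0],[0,0,0]],
])

```text
t: 12.1
tool_pos: [0.5587, -0.2075, 0.0953]
tool_rot: [-0.002, 2.793, 0.001]
contact_force: [-2.7, 0.5, -0.2]
opening: 0.0129
grip_force: 70.2
```

About +3.6 N normal to the bed at an underside height of about 5 mm, which is the spring pins. The head is through the hole.

Call:
play_rows([
  [0,[0,0,0.02],[0,0,0]],
  [0,[0,0,0.02],[0,0,0]],
  [0,[0,0,0],[0,0,0]],
])

```text
t: 12.48
tool_pos: [0.5594, -0.2075, 0.0933]
tool_rot: [-0.002, 2.793, 0.001]
contact_force: [-4.5, 1.2, 3.7]
opening: 0.0125
grip_force: 70.8
```

Call:
play_rows([
  [0,[0,0,0.02],[0,0,0]],
  [0,[0,0,0.01],[0,0,0]],
  [0,[0,0,0],[0,0,0]],
])

```text
t: 12.85
tool_pos: [0.5599, -0.2075, 0.0922]
tool_rot: [-0.002, 2.793, 0.001]
contact_force: [-6.3, 1.7, 6.2]
opening: 0.0126
grip_force: 71.1
```

```bash
python3 look.py pics/down.png; python3 plate.py
```

```text
tcp [ 0.5599 -0.2075  0.0922] in bed mm [10.4096  0.0098 22.9867] tool x [-0.9397 -0.001  -0.342 ] z [ 0.342   0.0011 -0.9397] F [-6.0702  1.4697  4.8506] [0.2824 0.9627 0.1071]
mean bed mm [10.4165  0.0065 22.9925] sd [0.009  0.0164 0.0137] F [-5.6567  1.7872  5.0981] x,z [-0.9397 -0.001  -0.342   0.342   0.001  -0.9397] t 13.35
[382. 210.] [343. 262.] [344. 209.] [416. 266.] [324. 294.] [365. 324.]
UR [ 79.0718 -46.9847   4.7045] LL [-56.2176  46.5735   4.4606] centre [11.4271 -0.2056  4.5825]
```

View pics/down.png

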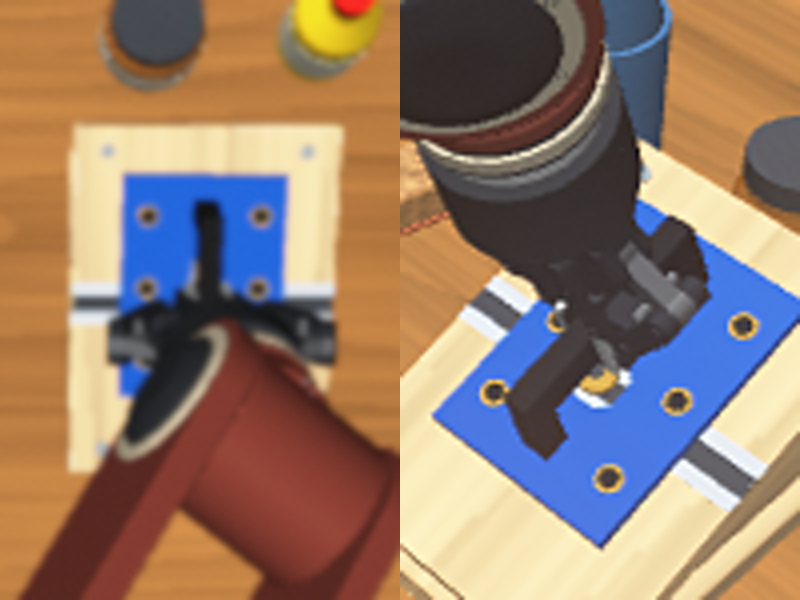

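The head stands in the large end (side crop 600,382) and the plate is about 1–2 mm off the bed. Contact is 10 N, nearly all from the pins. Sliding down the slope in small steps.

Call:
play_rows([
  [0,[0.04,0.006,0.005],[0,0,0]],
  [0,[0.04,0,0],[0,0,0]],
  [0,[0.04,0,0],[0,0,0]],
  [0,[0,0,0],[0,0,0]],
])

```text
t: 13.95
tool_pos: [0.5574, -0.2082, 0.0927]
tool_rot: [-0.0, 2.784, -0.003]
contact_force: [1.8, 0.4, 5.2]
opening: 0.0127
grip_force: 70.8
```

Call:
play_rows([
  [0,[0.04,0,0],[0,0,0]],
  [0,[0.04,0,0],[0,0,0]],
  [0,[0,0,0],[0,0,0]],
])

```text
t: 14.32
tool_pos: [0.5538, -0.2087, 0.0915]
tool_rot: [-0.0, 2.784, -0.004]
contact_force: [1.4, 0.7, 4.6]
opening: 0.0128
grip_force: 70.8
```

Call:
play_rows([
  [0,[0.03,0.01,0.03],[0,0.06,0]],
  [0,[0.04,0,0],[0,0,0]],
  [0,[0,0,0],[0,0,0]],
])

```text
t: 14.7
tool_pos: [0.5519, -0.2087, 0.0899]
tool_rot: [-0.0, 2.79, -0.006]
contact_force: [2.5, 0.4, 7.1]
opening: 0.0126
grip_force: 70.9
```

```bash
python3 look.py; python3 plate.py
```

```text
tcp [ 0.5518 -0.2087  0.0899] in bed mm [ 2.064  -1.201  23.6662] tool x [-0.9389 -0.0008 -0.3442] z [ 0.3442 -0.004  -0.9389] F [ 1.7241 -0.1977  6.8535] [ 0.0572 -0.6655 -0.0011]
mean bed mm [ 2.0592 -1.2004 23.6526] sd [0.0102 0.0087 0.0123] F [2.4343 0.1163 6.939 ] x,z [-0.9389 -0.0008 -0.3442  0.3442 -0.004  -0.9389] t 15.2
[383. 213.] [343. 265.] [344. 213.] [414. 270.] [321. 297.] [366. 324.]
UR [ 71.2956 -49.3618   4.4944] LL [-63.8686  46.4705   5.1903] centre [ 3.7135 -1.4456  4.8424]
```

Sliding smoothly with about 6 N drag; 8 mm done.

Call:
play_rows([
  [0,[0.04,0,0.01],[0,0,0]],
  [0,[0.04,0,0],[0,0,0]],
  [0,[0.04,0,0],[0,0,0]],
  [0,[0,0,0],[0,0,0]],
])

```text
t: 15.8
tool_pos: [0.5472, -0.2084, 0.0882]
tool_rot: [0.0, 2.788, -0.005]
contact_force: [3.3, 2.4, 8.2]
opening: 0.0128
grip_force: 71.0
```

Call:
play_rows([
  [0,[0.04,0,0],[0,0,0]],
  [0,[0.04,0,0],[0,0,0]],
  [0,[0,0,0],[0,0,0]],
])

```text
t: 16.18
tool_pos: [0.5431, -0.2084, 0.0866]
tool_rot: [0.0, 2.789, -0.005]
contact_force: [2.3, 2.1, 8.2]
opening: 0.0129
grip_force: 70.9
```

```bash
python3 look.py; python3 plate.py
```

```text
tcp [ 0.5431 -0.2084  0.0866] in bed mm [-7.3288 -0.8854 23.4855] tool x [-0.9385 -0.0005 -0.3453] z [ 0.3453 -0.0033 -0.9385] F [2.9251 1.9445 8.1721] [ 0.3566 -0.9378  0.1309]
mean bed mm [-7.3285 -0.9037 23.4768] sd [0.0067 0.0088 0.0077] F [2.9176 1.7082 7.9669] x,z [-0.9385 -0.0005 -0.3453  0.3453 -0.0033 -0.9385] t 16.675
[382. 217.] [343. 269.] [344. 217.] [410. 273.] [320. 303.] [366. 324.]
UR [ 61.992  -47.5512   5.5366] LL [-74.243   44.4585   0.0383] centre [-6.1255 -1.5464  2.7874]
```

Call:
play_rows([
  [0,[0.04,0.005,0.005],[0,0,0]],
  [0,[0.03,0,0],[0,0,0]],
  [0,[0,0,0],[0,0,0]],
])

```text
t: 17.15
tool_pos: [0.54, -0.2084, 0.0853]
tool_rot: [0.0, 2.789, -0.006]
contact_force: [3.5, 0.6, 6.9]
opening: 0.0127
grip_force: 71.0
```

Call:
play_rows([
  [0,[0.03,0,0],[0,0,0]],
  [0,[0,0,0],[0,0,0]],
])

```text
t: 17.4
tool_pos: [0.5386, -0.2083, 0.0848]
tool_rot: [0.0, 2.789, -0.006]
contact_force: [2.8, 1.8, 8.0]
opening: 0.0126
grip_force: 71.0
```

Call:
play_rows([
  [0,[0.02,0,0],[0,0,0]],
  [0,[0,0,0],[0,0,0]],
])

```text
t: 17.65
tool_pos: [0.5377, -0.2084, 0.0845]
tool_rot: [0.0, 2.788, -0.006]
contact_force: [3.2, 1.1, 7.2]
opening: 0.0123
grip_force: 71.0
```

Call:
play_rows([
  [0,[0.015,0,0],[0,0,0]],
  [0,[0,0,0],[0,0,0]],
])

```text
t: 17.9
tool_pos: [0.537, -0.2084, 0.0843]
tool_rot: [0.0, 2.788, -0.006]
contact_force: [3.4, 1.2, 7.6]
opening: 0.013
grip_force: 71.0
```

Call:
play_rows([
  [0,[0.015,0,0],[0,0,0]],
  [0,[0,0,0],[0,0,0]],
])

```text
t: 18.15
tool_pos: [0.5368, -0.2084, 0.0843]
tool_rot: [0.001, 2.787, -0.006]
contact_force: [6.3, 1.3, 7.6]
opening: 0.0128
grip_force: 70.7
```

Call:
play_rows([
  [0,[0.015,0,0],[0,0,0]],
  [0,[0,0,0],[0,0,0]],
])

```text
t: 18.4
tool_pos: [0.5366, -0.2084, 0.0843]
tool_rot: [0.001, 2.786, -0.006]
contact_force: [8.6, 1.3, 6.2]
opening: 0.0124
grip_force: 70.5
```

Firm stop at 24.5 mm of travel, so the stud is home. Easing off the press slightly, then opening.

Call:
play_rows([
  [0,[-0.01,0,-0.015],[0,0,0]],
  [0,[0,0,-0.015],[0,0,0]],
  [0,[0,0,0],[0,0,0]],
])

```text
t: 18.77
tool_pos: [0.5362, -0.2084, 0.0852]
tool_rot: [0.001, 2.787, -0.006]
contact_force: [9.3, 2.1, 3.5]
opening: 0.0131
grip_force: 70.0
```

Call:
play_rows([
  [0.3,[0,0,0],[0,0,0]],
  [0.5,[0,0,0],[0,0,0]],
  [0.7,[0,0,0],[0,0,0]],
  [0.7,[0,0,0],[0,0,0]],
  [0.7,[0,0,0],[0,0,0]],
  [0.7,[0,0,0],[0,0,0]],
], force=20)

```text
t: 19.52
tool_pos: [0.5307, -0.2064, 0.0801]
tool_rot: [-0.001, 2.801, 0.001]
contact_force: [0.3, 0.2, -0.1]
opening: 0.0596
grip_force: 0.0
```

```bash
python3 look.py; python3 plate.py
```

```text
tcp [ 0.5308 -0.2064  0.0802] in bed mm [-21.0902   1.0796  21.6953] tool x [-0.9426 -0.0008 -0.3341] z [ 0.3341  0.001  -0.9426] F [ 1.3331 -1.1501 -0.0613] [0.0288 0.1344 0.0223]
mean bed mm [-21.0609   1.0958  21.7197] sd [0.0093 0.0112 0.0073] F [ 0.02    0.2452 -0.1999] x,z [-0.9425 -0.0008 -0.3341  0.3341  0.001  -0.9425] t 20.025Traceback (most recent call last):
  File "plate.py", line 6, in <module>
    t=corners('t',(325,195,395,285)); s=corners('s',(400,225,540,330) if 0 else (405,215,540,330)); s=corners('s',(410,215,540,325)) if 0 else corners('s',(415,225,530,325)) if 0 else corners('s',(320,228,520,325))
                                        ~~~~~~~^^^^^^^^^^^^^^^^^^^^^^^^^^^^^^^^^^^^^^^^^^^^^^^^^^^
  File "plate.py", line 5, in corners
    c,_=cv2.findContours(z,cv2.RETR_EXTERNAL,cv2.CHAIN_APPROX_NONE); return np.vstack([q for q in c if cv2.contourArea(q)>20])[:,0].astype(float)
                                                                            ~~~~~~~~~^^^^^^^^^^^^^^^^^^^^^^^^^^^^^^^^^^^^^^^^^
    return _nx.concatenate(arrs, 0, dtype=dtype, casting=casting)
           ~~~~~~~~~~~~~~~^^^^^^^^^^^^^^^^^^^^^^^^^^^^^^^^^^^^^^^
ValueError: need at least one array to concatenate
```

Released, no contact. Backing straight out along the tool axis and looking.

Call:
play_rows([
  [0.7,[0,0,-0.3],[0,0,0]],
  [0.7,[0,0,-0.5],[0,0,0]],
  [0.7,[0,0,-0.8],[0,0,0]],
  [0.7,[0,0,-0.8],[0,0,0]],
  [0.7,[-0.1,0.8,-0.8],[0,0,0]],
  [0.7,[0,0.9,-0.5],[0,0,0]],
  [0.7,[0,0.9,0],[0,0,0]],
  [0.7,[0,0.9,0],[0,0,0]],
])

```text
t: 21.12
tool_pos: [0.4733, -0.0306, 0.2584]
tool_rot: [-0.0, 2.798, -0.0]
contact_force: [0.4, -0.2, -0.1]
opening: 0.0595
grip_force: 0.0
```

Call:
play_rows([
  [0.7,[0,0.9,0],[0,0,0]],
  [0.7,[0,0.9,0],[0,0,0]],
  [0.7,[0,0.5,0],[0,0,0]],
  [0.7,[0,0,0],[0,0,0]],
])

```text
t: 21.62
tool_pos: [0.473, 0.0848, 0.2574]
tool_rot: [-0.006, 2.8, 0.002]
contact_force: [-0.4, -0.1, -1.0]
opening: 0.0597
grip_force: 0.0
```

```bash
sed -i "s/^t=corners.*/t=corners('t',(325,195,395,290)); s=corners('s',(290,228,520,345))/" plate.py; python3 look.py pics/end.png; python3 plate.py
```

```text
tcp [0.4733 0.0831 0.2571] in bed mm [-14.6081 290.59   207.5982] tool x [-0.9423 -0.0011 -0.3349] z [ 0.3349  0.0007 -0.9423] F [0.1272 0.2979 0.4645] [ 0.0123  0.1569 -0.05  ]
mean bed mm [-14.625  290.0652 207.1148] sd [0.0308 0.1611 0.1707] F [ 0.1387 -0.2283 -0.0599] x,z [-0.9425  0.0005 -0.3343  0.3343  0.0004 -0.9425] t 22.125
[382. 220.] [343. 271.] [344. 219.] [408. 276.] [315. 303.] [355. 336.]
UR [ 54.9822 -48.1719   5.8134] LL [-79.1079  46.2263   6.8103] centre [-12.0628  -0.9728   6.3118]
```

View pics/end.png

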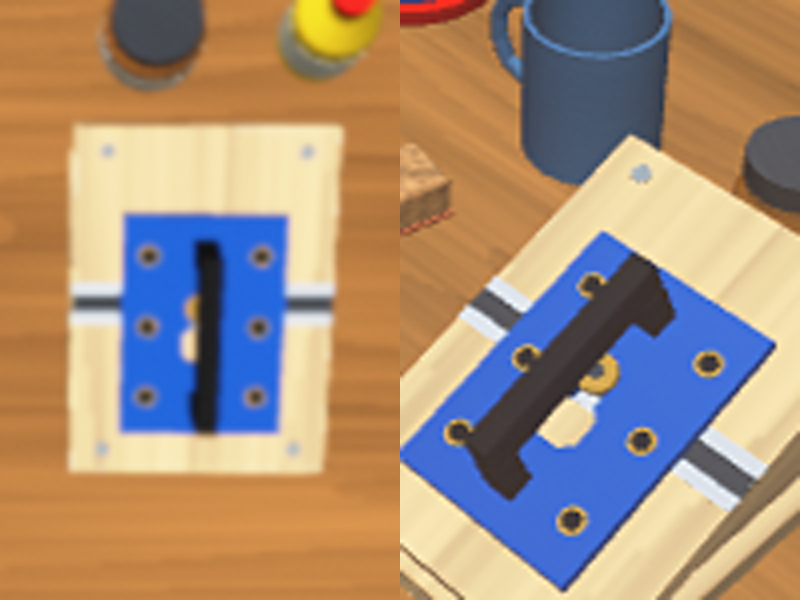

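The picture shows the template flat on the bed, with the stud head at the slot's closed end (side crop 600,372). The large end lies empty below it. The measured centre is x = -12.1 mm, y = -1 mm, both home, and the arm is clear.

```bash
python3 -c "
from station import ctrl
print(ctrl.finish_job())"
```

```text
the job is handed in; nothing more can be done
None
```

The blue template is locked under the stud head and released: last measured with its handle centre at x = -12.1 mm, y = -1 mm on the bed, gripper clear, wrist force about 13 N at most at the readings, and the job is handed in (no verdict returned).

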